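# Stand the fallen lime bookend on its foot

## Task

The lime-green bookend on the label bench has fallen onto its tall plate, with its cork-soled foot sticking up. Tip it over about its corner, keeping that corner on the bench and about where it is, so that it stands by itself on the cork sole with its tall plate upright. Leave the grey bookend and the little white and purple carton as they are.

Things in the scene. Friction and masses are not known exactly. Their poses are not given: they have to be found in the camera images.
- lime_bookend: Lime-green L-shaped bookend, 0.3 kg. Origin: middle of the outer corner edge, on the bench. x axis along the tall plate (x 0 to 140 mm, 4 mm thick, window cut in it), z axis along the foot (z 0 to 100 mm, x 0 to 8 mm, cork sole on its outer face x = 0), both 52 mm wide along y. It starts plate flat, foot standing up; stood properly, x points straight up.
- lime_foot (a point): Middle of the free edge of the lime foot, 100 mm up from the corner (its top at the start); same axes. A push towards -x high on the foot's inner face (about 70 mm up) tips the bookend about its corner rather than sliding it; past some 45 degrees it falls on by itself and the foot lands on the -x side, where the bench is clear.
- grey_bookend: A bystander: a light grey bookend of the same shape, size and frame as the lime one, also lying on its plate. To be left alone.
- label_carton: A bystander: a small carton of labels, white with purple bands round its foot and over its top, 70 x 50 x 60 mm high, standing beyond the bookends. Origin at the centre of its underside, x along the 70 mm. To be left alone.
Not all that is in view belongs to the job. Several things have the shape of the lime_bookend; the one meant has the colours described above.

How it is judged:
By the outcome, as a careful person would: the job done as asked, in the order asked, and still so for the second after the job is handed in, with the robot touching nothing.
It also fails if it takes over 32 s, if anything falls off the work surface, if the arm or the gripper's body presses on something with over 40 N, if the wrist force passes 120 N, or if a joint passes its speed limit or range.

## Robot

A 7-joint arm with a two-finger parallel gripper is mounted at the origin on the work surface. World frame = base frame: x ahead of the robot, y to its left, z up, the work surface at z = 0. Lengths are in m, angles in rad, forces in N, time in s.
With the tool pointing down it reaches from about 0.425 to 0.875 m from the base axis. Payload 9.9 kg.
Tool frame: the origin (TCP) lies midway between the tips of the shut fingers; the grasp point (between the pads) lies 19 mm behind it (grasp_offset is the distance from the TCP to the grasp point, in m); z points along the fingers, y is the direction in which the jaws open and shut (so a half turn about z gives the same grasp; the last joint's range is limited). The gripper opens to 85 mm and grips with 20 to 120 N. Pads are 22 mm wide; open, the fingers measure 114 mm over their backs; the gripper's body (76 mm by 85 mm) begins 54 mm behind the grasp point. The pads swing forward as they close: fully open they stand 13 mm farther back than shut.
Start: joints at [-1.292, 0.576, 0.025, 1.437, -0.015, 1.129, -0.057], TCP at [0.24, 0.631, 0.231] pointing down, gripper open.
Joint ranges: [-2.76, 2.76], [-0.34, 2.15], [-1.52, 1.57], [0.19, 2.46], [-1.09, 4.23], [0.17, 1.99], [-2.82, 2.82]. Speed limits (rad/s): [2.22, 2.22, 3.01, 3.01, 3.14, 3.14, 3.14].

## Interface

Orientations are given as a unit quaternion [w, x, y, z].
In Python, from station import * gives the robot as it stands. The module is installed in compiled form; this text tells all that it offers. Calls block until the motion is done:
- move_to(position, orientation): joint-space move of the TCP to a pose.
- line_to(position, orientation=None, v=0.15, force_limit=None): straight line of the TCP; orientation=None keeps the orientation; v is the mean speed in m/s. With force_limit (N) it stops when the force on the tool has changed by that much, and returns True; else False.
- move_joints(angles): joint-space move.
- gripper_to(opening, grip_force=None): finger opening in m; grip_force is the grip in N (None keeps the last); returns when the fingers have stopped.
- pause(seconds).
- solve_ik(position, orientation): joint angles nearest the present ones, or None.
- grab_frame(name): name is "side" or "top"; returns a dict with "frame" (384x512x3 uint8, red, green, blue), "range_z" (384x512 float32, m along the optical axis (not along the pixel's ray), 0 where there is no reading), "fx", "fy", "cx", "cy" (pixels), "D" ([k1, k2, p1, p2, k3] as OpenCV has them; the pictures are not rectified), "extrinsics" (4x4, takes a point from camera to world coordinates). Camera axes: x right, y up, looking along -z (the intrinsics and any distortion apply to the point x, -y, -z); pixel columns grow to the right and rows downward; lengths in m; the calibration is good to about 2 mm. A picture is of the moment at which its call begins.
A pose or a line that the arm cannot do raises MotionError and nothing moves.
- close_job(): hands the job in, once; it reports no verdict.
Readings, each from a call of its own:
- current_time_s(): time.
- current_qpos(): joint angles.
- current_dq(): joint speeds.
- current_effort(): joint torques, N m.
- current_tool_pos(): TCP position.
- current_tool_rot(): TCP orientation.
- current_contact_force(): force on the tool from outside, world axes, zero at the start.
- current_wrist_torque(): the same for the moment, N m.
- current_grip_width(): finger opening in m.
Only numpy, scipy, OpenCV 4.12 (cv2) and the standard library are available. Lean on these libraries where they do the work, as an engineer would, in place of code of your own. Each camera call takes 0.05 s, during which the arm holds its last target. There are 200 camera calls.

## Working session

There is one attempt and no reset: what is moved stays moved. The work goes in short steps, each a Python script; the robot and the scene stay as the last script left them, time stands still between calls to the robot, and variables do not carry over. Pictures are saved under pics/ and viewed, about 8 in all and at most 12, crops included, and the job is handed in when it is done.

```bash
mkdir -p pics; cat > h.py <<'E'
from station import *
import numpy as np, cv2
def world(f,uv):
    K=np.array([[f["fx"],0,f["cx"]],[0,f["fy"],f["cy"]],[0,0,1]]);D=np.array(f["D"],float)
    uv=np.asarray(uv,float).reshape(-1,1,2)
    n=cv2.undistortPoints(uv,K,D).reshape(-1,2)
    p=uv.reshape(-1,2).round().astype(int)
    z=f["range_z"][p[:,1],p[:,0]]
    c=np.c_[n[:,0]*z,-n[:,1]*z,-z,np.ones(len(z))]
    w=(c@np.array(f["extrinsics"]).T)[:,:3]; w[z==0]=np.nan
    return w
def cloud(f):
    g=np.stack(np.meshgrid(np.arange(512),np.arange(384)),-1).reshape(-1,2)
    return world(f,g).reshape(384,512,3)
def save(f,name,box=None,s=1.5):
    im=f["frame"][:,:,::-1]
    if box: im=im[box[1]:box[3],box[0]:box[2]]
    cv2.imwrite("pics/"+name,cv2.resize(im,None,fx=s,fy=s,interpolation=cv2.INTER_CUBIC))
E
python3 - <<'E'
from h import *
import pickle
for n in("side","top"):
    f=grab_frame(n); save(f,n+"1.png"); pickle.dump(f,open(n+"1.pkl","wb"))
    print(n,np.array(f["extrinsics"]).round(3).tolist(),f["fx"],f["D"])
print(current_time_s(),current_tool_rot())
E
```

```text
side [[0.96, 0.159, -0.232, 0.261], [-0.28, 0.463, -0.841, -1.103], [-0.026, 0.872, 0.489, 0.719], [0.0, 0.0, 0.0, 1.0]] 394.85359481333103 [-0.06421675  0.          0.          0.          0.        ]
top [[0.009, 0.999, -0.03, 0.51], [-1.0, 0.01, 0.028, -0.034], [0.029, 0.03, 0.999, 1.029], [0.0, 0.0, 0.0, 1.0]] 382.5462917592862 [-0.13269055  0.          0.          0.          0.        ]
0.1 [-8.41009764e-05  1.80386459e-01  9.83595547e-01 -7.19231486e-04]
```

View pics/side1.png

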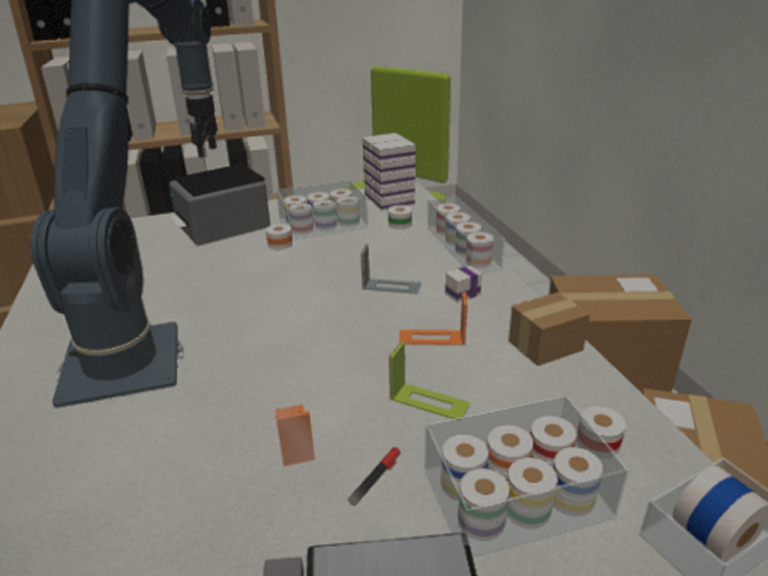

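View pics/top1.png

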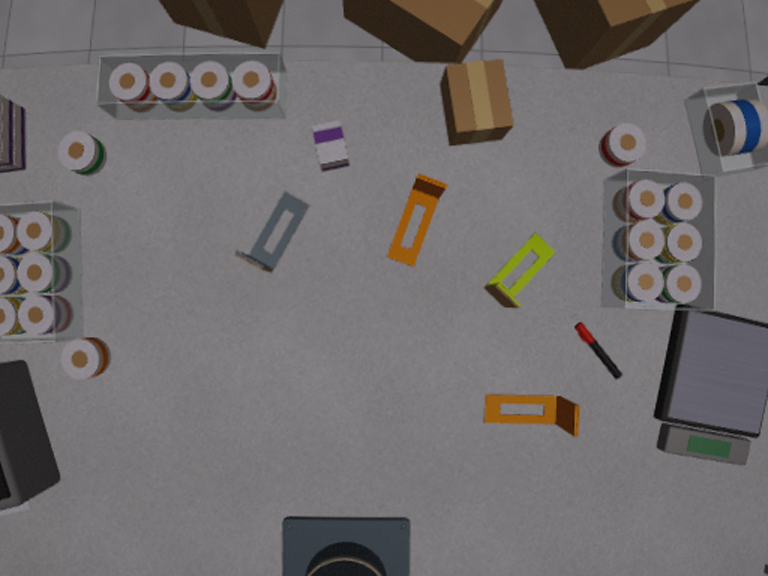

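The side view shows the lime bookend at about (425,385) on the displayed picture. The top view (also scaled 1.5x) shows these bookend-shaped things:
- lime at (520,270)
- orange at (415,220)
- orange at (530,410)
- grey at (277,232), a bystander

I choose the lime one. Its foot is at the near-left end, around (500,292), and its plate runs up and to the right to (545,242).

```bash
python3 - <<'E'
from h import *
import pickle
t=pickle.load(open("top1.pkl","rb"));s=pickle.load(open("side1.pkl","rb"))
a=cv2.resize(t["frame"][145:215,310:380,::-1],(500,500),interpolation=cv2.INTER_CUBIC)
b=cv2.resize(s["frame"][218:288,245:325,::-1],(300*571//500,300),interpolation=cv2.INTER_CUBIC)
im=np.zeros((500,500+b.shape[1]-50,3),np.uint8)[:, :800]
im=np.zeros((500,800,3),np.uint8);im[:,:500]=a;im[:262,500:]=cv2.resize(b,(300,262))
cv2.imwrite("pics/crop2.png",im)
for n,f in(("top",t),("side",s)):
    c=cloud(f);hsv=cv2.cvtColor(f["frame"],cv2.COLOR_RGB2HSV)
    m=(hsv[...,0]>28)&(hsv[...,0]<45)&(hsv[...,1]>120)&(c[...,0]>.3)&(c[...,0]<.8)&(abs(c[...,1])<.6)&(c[...,2]<.2)
    p=c[m]
    lo=p[p[:,2]<.012];hi=p[p[:,2]>.02]
    print(n,len(p),len(lo),len(hi),p.min(0).round(3),p.max(0).round(3))
    if len(lo)>20:
        r=cv2.minAreaRect((lo[:,:2]*1000).astype(np.float32));print("plate",r,cv2.boxPoints(r).round(1).tolist(),np.median(lo[:,2]))
    if len(hi)>20:
        r=cv2.minAreaRect((hi[:,:2]*1000).astype(np.float32));print("foot",r,cv2.boxPoints(r).round(1).tolist(),hi[:,2].max())
E
```

```text
top 596 544 51 [ 0.504 -0.578 -0.004] [ 0.646 -0.246  0.102]
plate ((572.62255859375, -316.0636291503906), (52.34307861328125, 126.9821548461914), 46.720985412597656) [[508.5, -291.6000061035156], [600.9000244140625, -378.6000061035156], [636.7999877929688, -340.5], [544.2999877929688, -253.5]] 0.0026287030328643324
foot ((542.1873168945312, -427.8880920410156), (105.66060638427734, 350.425537109375), 17.855361938476562) [[438.20001220703125, -277.29998779296875], [545.5999755859375, -610.9000244140625], [646.2000122070312, -578.5], [538.7999877929688, -244.89999389648438]] 0.10198855547918118
side 661 437 207 [ 0.502 -0.37   0.   ] [ 0.63  -0.251  0.101]
plate ((567.9524536132812, -313.00909423828125), (51.04099655151367, 134.78990173339844), 47.077049255371094) [[501.20001220703125, -285.79998779296875], [599.9000244140625, -377.6000061035156], [634.7000122070312, -340.20001220703125], [536.0, -248.39999389648438]] 0.0036515163070817147
foot ((518.9553833007812, -269.21929931640625), (48.988250732421875, 6.444601535797119), 45.894615173339844) [[499.6000061035156, -284.6000061035156], [504.20001220703125, -289.1000061035156], [538.2999877929688, -253.89999389648438], [533.7000122070312, -249.39999389648438]] 0.10149705104075102
```

View pics/crop2.png

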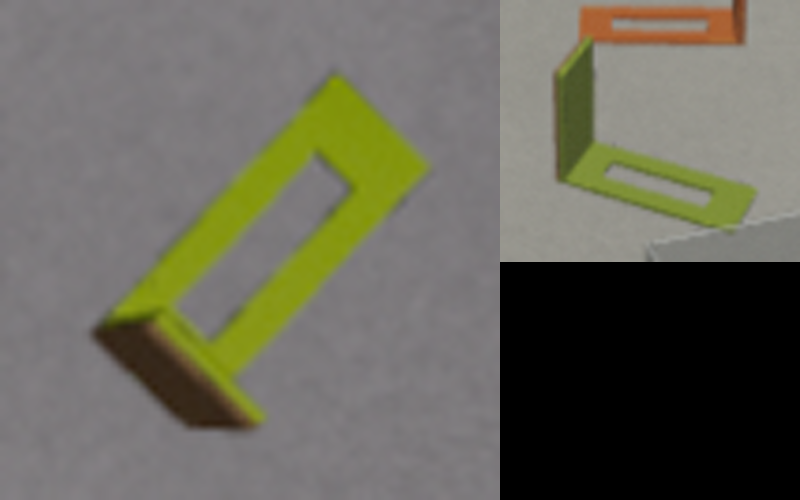

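The crop shows a lime L with a brown cork outer face on its upright foot, so the choice holds. In the crop the foot's top edge runs from (155,315) to (260,420). I'll push with shut fingers from inside the L, following the corner arc.

```bash
cat >> h.py <<'E'
C=np.array([.517,-.2655]);ang=np.deg2rad(-43.0);d=np.array([np.cos(ang),np.sin(ang)])
phi=ang+np.pi;Q=[0,np.cos(phi/2),np.sin(phi/2),0]
P=lambda s,h:[*(C+d*s),h]
def arc(t,r=.072):
    t=np.deg2rad(t);return P(-r*np.sin(t)+.008*np.cos(t)+.011,r*np.cos(t)+.008*np.sin(t))
E
python3 - <<'E'
from h import *
pts=[P(.05,.26),P(.05,.072),arc(0),arc(30),P(-.065,.03),P(-.065,.26)]
for p in pts: print(np.round(p,3),np.round(solve_ik(p,Q),2))
p=current_tool_pos()
line_to([p[0],p[1],.3]); gripper_to(0)
move_to(P(.05,.26),Q); print(current_time_s(),current_tool_pos())
f=grab_frame("side");save(f,"side3.png",(190,60,390,310),2.2)
E
```

```text
[ 0.554 -0.3    0.26 ] [-0.01  0.59  0.76  1.54 -0.42  1.19  1.64]
[ 0.554 -0.3    0.072] [ 0.21  0.71  0.34  1.75 -0.33  0.75  1.55]
[ 0.531 -0.278  0.072] [ 0.19  0.67  0.34  1.83 -0.33  0.7   1.54]
[ 0.504 -0.253  0.066] [ 0.17  0.64  0.33  1.93 -0.34  0.63  1.53]
[ 0.469 -0.221  0.03 ] [ 0.28  0.63  0.1   2.06 -0.14  0.46  1.31]
[ 0.469 -0.221  0.26 ] [-0.24  0.43  0.87  1.82 -0.37  1.07  1.59]
4.9 [ 0.55406688 -0.29881358  0.25990262]
```

View pics/side3.png

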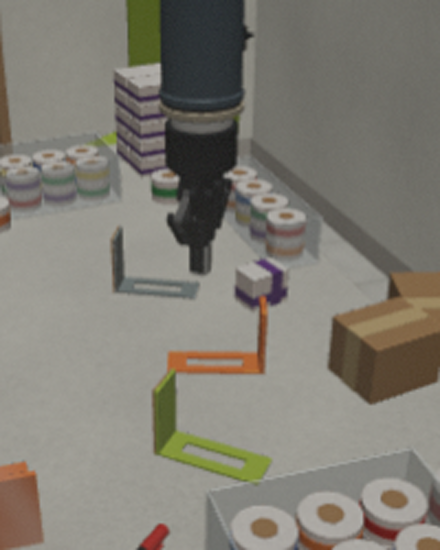

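The side crop shows the shut fingertips at (200,270), above the lime plate's line, and nothing has been disturbed. Next I descend and do the first part of the push.

```bash
python3 - <<'E'
from h import *
F=lambda:print(round(current_time_s(),2),np.round(current_tool_pos(),3),np.round(current_contact_force(),1))
line_to(P(.05,.072),Q,v=.15,force_limit=15);F()
line_to(arc(3),Q,v=.06,force_limit=15);F()
line_to(arc(20),Q,v=.06,force_limit=15);F()
f=grab_frame("side");save(f,"side4.png",(190,150,340,310),3)
E
```

```text
6.35 [ 0.554 -0.3    0.073] [-0.3 -0.9  0.2]
7.08 [ 0.529 -0.276  0.072] [ 1.3 -1.5 -0.5]
7.59 [ 0.512 -0.261  0.07 ] [ 1.2 -0.8  1. ]
```

View pics/side4.png

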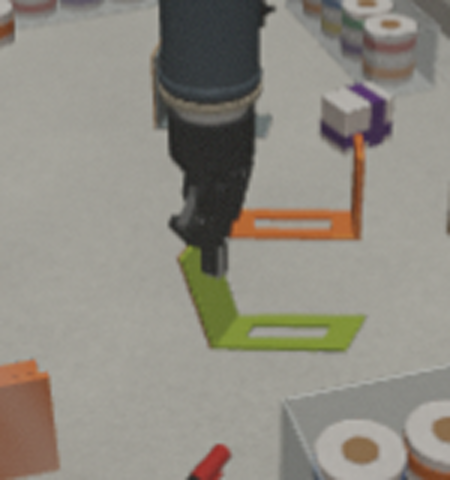

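The crop shows the foot leaning back about 20° with the fingertips at (213,265) on its inner face, and the corner still on the bench at (213,345). I'll carry on through tip-over and then retreat.

```bash
python3 - <<'E'
from h import *
F=lambda:print(round(current_time_s(),2),np.round(current_tool_pos(),3),np.round(current_contact_force(),1))
print(line_to(arc(33),Q,v=.06,force_limit=15));F()
print(line_to(P(-.065,.032),Q,v=.12,force_limit=15));F()
pause(.2)
f=grab_frame("side");save(f,"side5.png",(190,150,340,310),3)
E
```

```text
False
8.07 [ 0.501 -0.25   0.065] [-0.2  0.8 -0.9]
False
8.67 [ 0.47  -0.222  0.032] [ 1.   0.  -0.5]
```

View pics/side5.png

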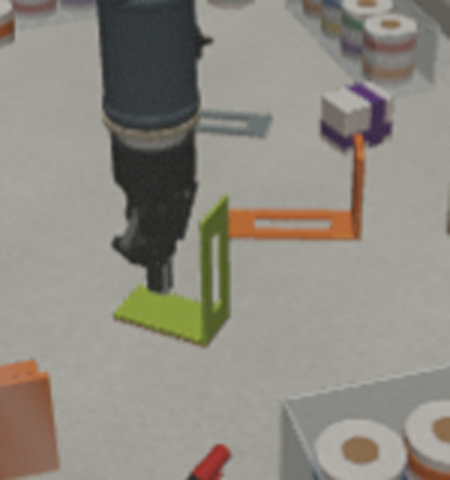

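The bookend now stands on its foot with the plate upright at (215,270) and the fingers hovering over the foot at (160,285). I'll retreat straight up and measure.

```bash
python3 - <<'E'
from h import *
line_to(P(-.07,.28),Q,v=.25)
p=current_tool_pos();line_to([p[0]-.0,p[1]+.2,.3],v=.25); pause(.3)
print(current_time_s(),current_contact_force().round(1))
import pickle
for n in("side","top"):
    f=grab_frame(n);c=cloud(f);hsv=cv2.cvtColor(f["frame"],cv2.COLOR_RGB2HSV)
    save(f,n+"6.png",(100,60,400,300),2)
    m=(hsv[...,0]>28)&(hsv[...,0]<45)&(hsv[...,1]>120)&(abs(c[...,0]-.5)<.2)&(abs(c[...,1]+.28)<.2)&(c[...,2]<.2)
    p=c[m];lo=p[p[:,2]<.014];hi=p[(p[:,2]>.03)]
    for k,q in(("foot",lo),("plate",hi)):
        if len(q)>20: print(n,k,cv2.boxPoints(cv2.minAreaRect((q[:,:2]*1000).astype(np.float32))).round().tolist(),np.median(q[:,2]).round(4),q[:,2].max().round(4))
    if len(hi)>50:
        u,s,v=np.linalg.svd(hi-hi.mean(0),full_matrices=False);print(n,"plate normal",v[2].round(3))
    o=pickle.load(open(n+"1.pkl","rb"))
    dd=np.abs(f["frame"].astype(int)-o["frame"]).max(2); print(n,"changed",(dd>40).sum())
    # bystander regions
    R={"side":[(235,160,283,198),(294,175,324,202)],"top":[(155,125,210,185),(205,78,238,115)]}[n]
    for b in R: print("  region",b,"max/mean diff",dd[b[1]:b[3],b[0]:b[2]].max(),dd[b[1]:b[3],b[0]:b[2]].mean().round(2))
E
```

```text
11.3167 [-0.  -0.2  0.8]
side foot [[424.0, -215.0], [497.0, -280.0], [531.0, -243.0], [458.0, -178.0]] 0.0078 0.0128
side plate [[492.0, -278.0], [496.0, -282.0], [531.0, -245.0], [527.0, -242.0]] 0.1008 0.1411
side plate normal [-0.726  0.688  0.002]
side changed 8137
  region (235, 160, 283, 198) max/mean diff 6 2.29
  region (294, 175, 324, 202) max/mean diff 6 2.36
top foot [[424.0, -211.0], [495.0, -278.0], [530.0, -240.0], [460.0, -173.0]] 0.0069 0.014
top plate [[493.0, -276.0], [495.0, -278.0], [531.0, -242.0], [529.0, -240.0]] 0.1096 0.1424
top plate normal [ 0.72  -0.694 -0.001]
top changed 21313
  region (155, 125, 210, 185) max/mean diff 89 15.99
  region (205, 78, 238, 115) max/mean diff 22 16.56
```

View pics/side6.png

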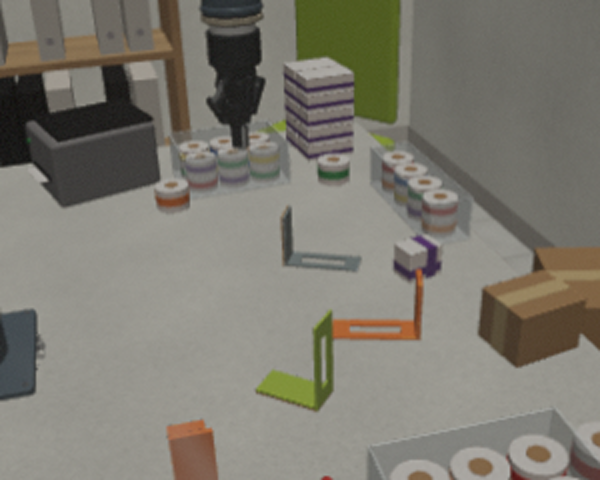

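```bash
python3 -c "
from h import *
print(current_time_s());close_job()"
```

```text
11.4167
the job is handed in; nothing more can be done
```

The lime bookend now stands by itself on its cork sole with the tall plate upright, and I handed the job in at 11.4 s. I pushed high on the inside of the foot with shut fingers, following the arc about its corner until it tipped over. Then I backed the arm well clear.

**Upright:** both cameras put the plate within about 0.2° of vertical. Its top is at about 141 mm, and the foot lies flat on the bench.

**Corner position:** the corner slid about 5 mm towards the foot side. It went from roughly (0.517, -0.266) to (0.513, -0.262).

**Grey bookend and carton:** the side camera shows both unchanged, with only noise-level differences. The top camera did not confirm this: it differed by about 16 grey levels on average in both regions, and by up to 89 at the grey bookend. I took that to be the arm's shadow or a lighting change, and did not check it further.

**Forces:** I read forces only between moves. They stayed under about 2 N, and no push reached its 15 N stop.

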